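# Squeeze-test the spring buffers

### The job

Three identical-looking spring buffers stand in the stand; the spring of one of them has gone soft. Find out which by squeezing them gently between the fingers, then gently set the soft buffer down in the round dish and the two firm buffers in the rectangular tray, without dropping them and without disturbing the bottle, the jar or the screwdriver.

Things in the scene. Friction and masses are not known exactly. Their poses are not given: they have to be found in the camera images.
- stand: Fixed aluminium stand: open box 74 mm (x) by 220 mm (y), 16 mm high, floor and walls 5 mm, split into three pockets in a row along its y, each with one loose spring buffer (see the pockets) standing square to it; which pocket has the soft one changes. Squeezing with over 20 N on each finger spoils a buffer; 8 to 12 N is enough to tell and to carry. Origin: centre of its underside.
- pocket0 (a point): Centre of the floor of the pocket at the stand's -y end, 5 mm above the work surface, axes as the stand's. A buffer's foot (centre within 2 mm) rests on it. BUFFER SHAPE: foot 44 (x) by 36 (y) by 10 mm high; on it an aluminium block 30 mm wide (y), up to 62 mm high, its flat back 26 mm to -x of the centre; on the +x side a steel pressure plate on a coil spring.
- pocket1 (a point): The same for the middle pocket. PRESSURE PLATE: 30 mm wide (y), 16 to 60 mm above the foot's underside, outer face 26 mm to +x of the centre. A buffer thus measures 52 mm along x over back and plate: squeeze and carry it across these, from above, about 42 mm above its underside. The plate goes in at most 8 mm (44 mm left) and springs back.
- pocket2 (a point): The same for the pocket at the stand's +y end. FIRMNESS: a firm buffer gives about 1 mm per 5 N (plate 2 mm in at 10 N), the soft one 1 mm per 0.5 N after 1 N of preload (fully in, 8 mm, from about 5 N on). Masses 120 to 135 g.
- tray: Fixed white rectangular tray for the firm buffers, open on top, 190 mm (x) by 120 mm (y) by 22 mm high, walls 4 mm, floor 4 mm. Origin: centre of its underside. Two buffers fit side by side 90 mm apart along its x.
- dish: Fixed round steel dish for the soft buffer, open on top: 120 mm across at the foot, 148 mm at the rim, 24 mm high, walls 3 mm, floor 4 mm thick. Origin: centre of its underside.
- bottle: Bystander: closed white bottle, 56 mm across, 150 mm high, origin at the centre of its underside.
- jar: Bystander: closed glass jar, 52 mm across, 55 mm high, origin at the centre of its underside.
- driver: Bystander: screwdriver lying on the work surface along its own x, handle to -x, about 0.2 m long, under 40 mm high.
There are look-alikes about, which are no part of the job. There is more than one size of the stand; the one meant has the size given above. What is shaped like the tray but blue is not meant.

How it is judged:
At the end, for the whole second after the job is handed in: The stand is empty; the soft buffer alone rests in the dish and both firm buffers rest in the tray with their full weight (soft 120 g, firm 135 g each), all released and at rest (contact force between stand and anything else below 0.1 N and contact force between dish and anything else between 1.12 and 1.24 N and contact force between tray and anything else between 2.58 and 2.72 N); the robot touches nothing.
It fails at once if a buffer is squeezed, or anything pressed, with more than 20 N per finger (40 N over both fingers together) (contact force between the fingers and anything else above 40 N).
It fails at once if something is pressed hard or thrown into the tray or dish (over 30 N) (contact force between any of tray, dish and anything else above 30 N).
It fails at once if a buffer is dropped: it lands in the tray or dish (over 4 N) while the fingers are empty and still more than 80 mm above the work surface (contact force between the fingers and anything else below 0.1 N and height (world z) of the grasp point above 0.08 m and contact force between any of tray, dish and anything else above 4 N).
It fails at once if the bottle, jar or screwdriver is moved by more than 20 mm (distance of any of bottle, jar, driver from where it was at the start of the episode above 0.02 m).
It also fails if it takes over 66 s, if anything falls off the work surface, if the arm or the gripper's body presses on something with over 40 N, if the wrist force passes 120 N, or if a joint passes its speed limit or range.

### The arm

A 6-joint arm with a two-finger parallel gripper is mounted at the origin on the work surface. World frame = base frame: x ahead of the robot, y to its left, z up, the work surface at z = 0. Lengths are in m, angles in rad, forces in N, time in s.
With the tool pointing down it reaches from about 0.15 to 0.775 m from the base axis. Payload 6.1 kg.
Tool frame: the origin (TCP) lies between the finger pads; the fingertips stand 25 mm ahead of it and the grasp point (between the pads) lies 6 mm ahead of it; x points along the fingers, y is the direction in which the jaws open and shut, and the axes are right-handed (so a half turn about x gives the same grasp; the last joint's range is limited). The gripper opens to 85 mm and grips with 20 to 120 N. Pads are 22 mm wide; open, the fingers measure 114 mm over their backs; the gripper's body (76 mm by 85 mm) begins 54 mm behind the grasp point. The pads swing forward as they close: fully open they stand 13 mm farther back than shut.
Start: joints at [-1.105, 0.126, -0.04, 1.405, 0, 1.571], TCP at [0.236, -0.469, 0.256] pointing down, gripper open.
Joint ranges: [-2.72, 2.72], [-0.95, 1.95], [-1.27, 1.35], [-1.78, 2.02], [-1.46, 1.47], [-3.14, 3.14]. Speed limits (rad/s): [2.39, 2.39, 3.01, 3.14, 3.14, 3.14].

### API

Orientations are given as a unit quaternion [w, x, y, z].
In Python, from rig import arm, read_camera gives the robot as it stands.
- The arm moves only by the shell command python3 -m handwheel 'ROWS' [OPENING]. ROWS is JSON, a list that holds one entry, the list of rows, each a list of 6 numbers: the shift along the tool's x, y, z in units of 500 mm (1.0 is 500 mm), then the turn, a rotation vector about the tool's x, y, z in units of 90 degrees (1.0 is 90 degrees). In form: [[[tx, ty, tz, ax, ay, az], ...]]. A call has 1 to 5 rows; each row is the pose to reach, as a shift and turn from the pose commanded when the call began, along the tool's axes at that moment; what a row does not reach only later rows make up. A row lasts 1/8 s, in which the tool goes at most 62.5 mm and 10.7 degrees, less where a joint would pass 70% of its speed; a pose out of reach is approached as far as the arm can. A call with a number of a shift or a turn outside -1 to 1 is refused whole. A call with a gripper value outside its range is refused whole. OPENING is the opening, from 0 (shut) to 1 (fully open), set as the call begins (- or left out, the last holds). The fingers move at their own pace and stop on an object; the grip force is fixed at half the most. Time passes only in rows, so rows that repeat a pose let the fingers close. It gives the time, the measured TCP pose, the force and the opening at its end, in the units of the state.
- arm.get_obs(): the state, without advancing time (a new reading comes with each control period).
- read_camera(name): name is "scene" or "top"; returns a dict with "img" (384x512x3 uint8, red, green, blue), "K" (3x3 intrinsics, pixels), "world_to_cam" (4x4, takes a point from world to camera coordinates). Camera axes: x right, y down, z forward; pixel columns grow to the right and rows downward; lengths in m; the calibration is good to about 2 mm. A picture is of the moment at which its call begins. There is no depth.
- arm.finish_job(): hands the job in, once; it reports no verdict.
The state is a dict: "t": time; "qpos": joint angles; "qvel": joint speeds; "effort": joint torques, N m; "tool_pos": TCP position; "ee_rot": TCP orientation; "force": force on the tool from outside, world axes, zero at the start; "moment": the same for the moment, N m; "gripper_width": finger opening in m.
Only numpy, scipy, OpenCV 4.12 (cv2) and the standard library are available. Lean on these libraries where they do the work, as an engineer would, in place of code of your own. Each camera call takes 0.05 s, during which the arm holds its last target.

## Working session

There is one attempt and no reset: what is moved stays moved. The work goes in short steps, Python scripts to look and compute and a shell command to move; the robot and the scene stay as the last step left them, time stands still between calls to the robot, and variables do not carry over. Pictures are saved under pics/ and viewed, and the job is handed in when it is done.

```bash
ls; mkdir -p pics
python3 - <<'E'
from rig import arm, read_camera
import cv2,numpy as np
o=arm.get_obs(); print({k:np.round(v,3) for k,v in o.items()})
for n in("scene","top"):
    r=read_camera(n); cv2.imwrite(f"pics/{n}0.png",cv2.resize(r["img"][:,:,::-1],(768,576),interpolation=cv2.INTER_CUBIC)); print(n,r["K"],r["world_to_cam"])
E
```

```text
pics
{'t': np.float64(0.0), 'qpos': array([-1.105,  0.126, -0.041,  1.405,  0.   ,  1.571]), 'qvel': array([-0.   , -0.   ,  0.   ,  0.   ,  0.001,  0.001]), 'effort': array([ 1.0000e-03, -4.3592e+01,  3.5292e+01,  1.7000e-02,  0.0000e+00,
        0.0000e+00]), 'tool_pos': array([ 0.236, -0.469,  0.256]), 'ee_rot': array([-0.163, -0.688, -0.164,  0.688]), 'force': array([0.72 , 0.223, 1.64 ]), 'moment': array([-0.005, -0.011,  0.037]), 'gripper_width': np.float64(0.085)}
scene [[484.75379402   0.         258.57152065]
 [  0.         484.75379402 185.5532143 ]
 [  0.           0.           1.        ]] [[-0.83451104  0.55064445  0.01954534  0.39178393]
 [ 0.37907562  0.5995162  -0.70489857 -0.23138925]
 [-0.39986623 -0.58083648 -0.70903877  1.56134573]
 [ 0.          0.          0.          1.        ]]
top [[416.89739894   0.         255.91408988]
 [  0.         416.89739894 189.69180703]
 [  0.           0.           1.        ]] [[ 0.02648595 -0.99951013  0.01667304  0.0812397 ]
 [-0.99186356 -0.02835359 -0.12410786  0.57303056]
 [ 0.1245198  -0.01325026 -0.99212865  1.26858544]
 [ 0.          0.          0.          1.        ]]
```

View pics/scene0.png

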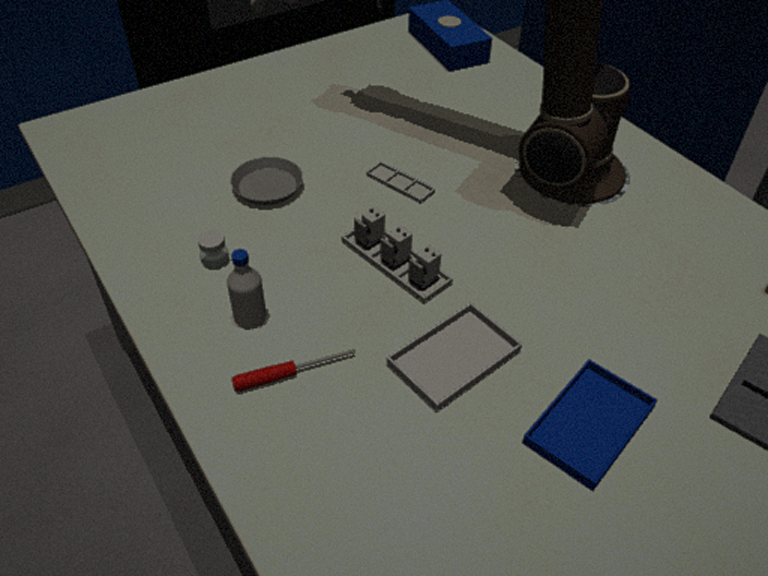

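View pics/top0.png

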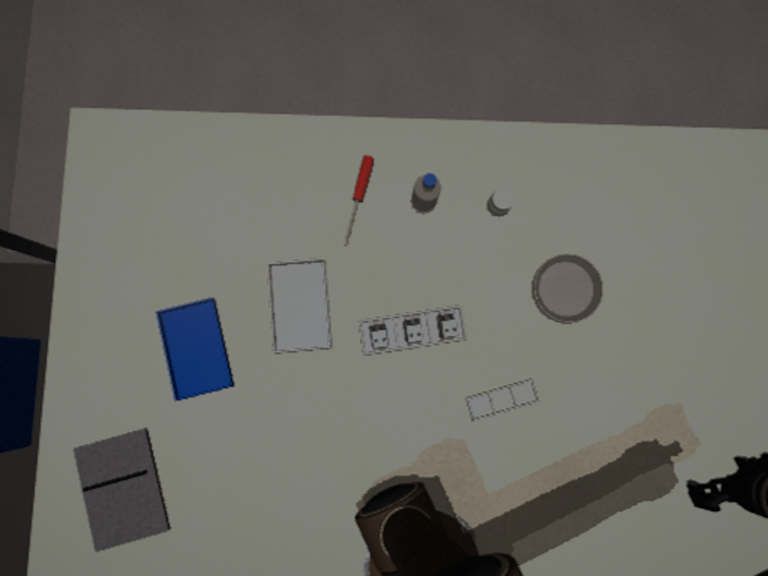

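The scene has a stand with 3 buffers (top view, display px ≈ (412,330)) and a smaller empty stand (502,400). There is a white tray (300,306), a blue tray (195,348), a grey slab (123,488) and a round dish (567,288). The bystanders are a screwdriver (360,195), bottle (427,190) and jar (500,203). By description I choose the stand holding the buffers, the white tray and the round dish. Next I'll check them in a close crop and measure.

```bash
cat > h.py <<'E'
import numpy as np,cv2
from rig import arm, read_camera
def ray(r,uv,z):
    K,T=r["K"],r["world_to_cam"]; R,t=T[:3,:3],T[:3,3]
    c=-R.T@t; d=R.T@np.linalg.inv(K)@np.array([uv[0],uv[1],1.]); return c+d*(z-c[2])/d[2]
def proj(r,p):
    c=r["world_to_cam"]@np.append(p,1); q=r["K"]@c[:3]; return q[:2]/q[2]
E
python3 - <<'E'
from h import *
r=read_camera("top"); im=r["img"][:,:,::-1]
c=im[165:270,165:410]; c=cv2.resize(c,None,fx=3.25,fy=3.25,interpolation=cv2.INTER_CUBIC)
cv2.imwrite("pics/c_top.png",np.clip(c*1.6,0,255).astype('uint8'))
r=read_camera("scene"); im=r["img"][:,:,::-1]
c=im[125:205,220:310]; c=cv2.resize(c,None,fx=7,fy=7,interpolation=cv2.INTER_CUBIC)
cv2.imwrite("pics/c_sc.png",np.clip(c*1.6,0,255).astype('uint8'))
E
```

```text
(no output)
```

View pics/c_top.png

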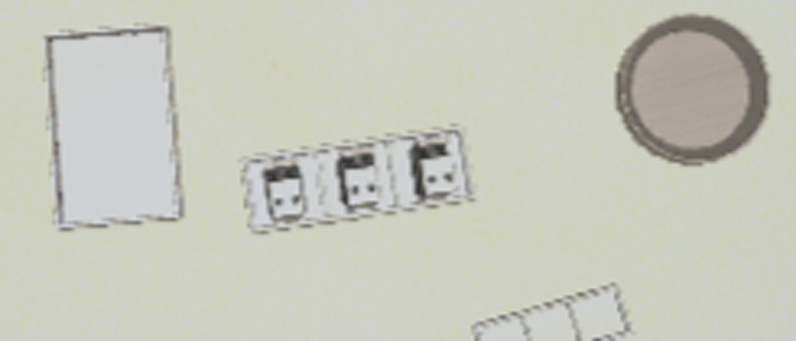

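View pics/c_sc.png

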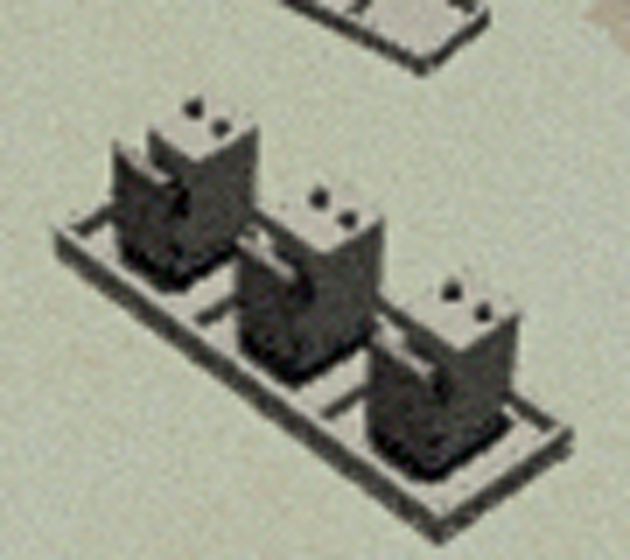

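Run:
```python
from h import *
ims=[read_camera("top") for _ in range(6)]
r=ims[0]; im=np.mean([i["img"] for i in ims],axis=0)
chroma=im[:,:,:2].mean(2)-im[:,:,2]
lum=im.mean(2)
print("table",chroma[230,200],lum[230,200],"tray",chroma[205,200],lum[205,200])
m=((chroma<0.55*np.median(chroma[80:250,150:400]))).astype('uint8')*255
m=cv2.morphologyEx(m,cv2.MORPH_OPEN,np.ones((2,2),np.uint8))
cv2.imwrite("pics/m.png",np.hstack([m[90:290,100:430]]))
cs,_=cv2.findContours(cv2.morphologyEx(m,cv2.MORPH_CLOSE,np.ones((3,3),np.uint8)),cv2.RETR_EXTERNAL,cv2.CHAIN_APPROX_NONE)
for c in cs:
    if cv2.contourArea(c)<150: continue
    rc=cv2.minAreaRect(c); (u,v)=rc[0]
    if not(80<v<290): continue
    print("px",np.round(rc[0],1),np.round(rc[1],1),round(rc[2],1))
    for z in (0.016,0.022):
        P=np.array([ray(r,p,z) for p in cv2.boxPoints(rc)]); print("  z",z,np.round(P[:,:2],4).tolist(),"ctr",np.round(P.mean(0)[:2],4),np.round([np.linalg.norm(P[1]-P[0]),np.linalg.norm(P[2]-P[1])],4))
```

```text
table -2.4999999999999716 130.5 tray -1.5 130.33333333333334
px [336.6 269.2] [22.3 46.6] 70.7
  z 0.016 [[0.3377, -0.0806], [0.3887, -0.2179], [0.3244, -0.2407], [0.2742, -0.1041]] ctr [ 0.3312 -0.1608] [0.1465 0.0682]
  z 0.022 [[0.3381, -0.0797], [0.3888, -0.2164], [0.3248, -0.2391], [0.2748, -0.1031]] ctr [ 0.3316 -0.1596] [0.1458 0.0679]
px [275.6 220.4] [22.5 69.4] 80.8
  z 0.016 [[0.4917, 0.146], [0.5328, -0.0695], [0.4629, -0.0816], [0.4225, 0.1326]] ctr [0.4775 0.0319] [0.2194 0.071 ]
  z 0.022 [[0.4913, 0.1459], [0.5323, -0.0686], [0.4627, -0.0807], [0.4224, 0.1325]] ctr [0.4772 0.0323] [0.2184 0.0707]
px [132.4 242.6] [82.  42.4] 77.7
  z 0.016 [[0.5042, 0.5752], [0.5363, 0.4476], [0.2903, 0.3792], [0.2599, 0.5041]] ctr [0.3977 0.4765] [0.1315 0.2554]
  z 0.022 [[0.5037, 0.5731], [0.5358, 0.4461], [0.2908, 0.378], [0.2606, 0.5024]] ctr [0.3977 0.4749] [0.1309 0.2542]
px [200.2 204.6] [60.3 39.5] 85.0
  z 0.016 [[0.6088, 0.3456], [0.6235, 0.2214], [0.4337, 0.1978], [0.4199, 0.3199]] ctr [0.5215 0.2712] [0.1251 0.1912]
  z 0.022 [[0.6079, 0.3445], [0.6225, 0.2209], [0.4336, 0.1975], [0.4198, 0.319]] ctr [0.521  0.2705] [0.1245 0.1903]
px [255.5 191.5] [383. 511.] 90.0
  z 0.016 [[1.1846, 0.965], [1.2478, -0.7535], [0.0053, -0.6912], [-0.0272, 0.8413]] ctr [0.6026 0.0904] [1.7197 1.2441]
  z 0.022 [[1.1811, 0.9611], [1.244, -0.7495], [0.0071, -0.6875], [-0.0252, 0.8379]] ctr [0.6017 0.0905] [1.7118 1.2384]
```

View pics/m.png

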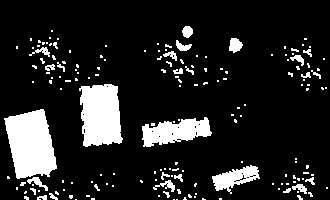

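Run:
```python
from h import *
ims=[read_camera("top") for _ in range(3)]
r=ims[0]; im=np.mean([i["img"] for i in ims],axis=0)
# dish: luminance darker than table
cr=im[160:225,345:410]; bg=np.median(im[150:165,345:410].reshape(-1,3),axis=0)
m=(np.abs(cr-bg).sum(2)>45).astype('uint8')*255
m=cv2.morphologyEx(m,cv2.MORPH_OPEN,np.ones((3,3),np.uint8))
cs,_=cv2.findContours(m,cv2.RETR_EXTERNAL,cv2.CHAIN_APPROX_NONE); c=max(cs,key=cv2.contourArea)+np.array([345,160])
e=cv2.fitEllipse(c); print("dish",e,ray(r,e[0],.024))
for d in((1,0),(-1,0),(0,1),(0,-1)): print(np.round(ray(r,np.array(e[0])+np.array(d)*np.array(e[1]).mean()/2,.024)[:2],4))
s=read_camera("scene")
C=np.array([.4775,.0319]); a=np.radians(10.8); X=np.array([np.cos(a),np.sin(a)]);Y=np.array([-X[1],X[0]])
def P(x,y,z): return np.append(C+X*x+Y*y,z)
pts=[(sx*.037,sy*.11,.016) for sx in(1,-1) for sy in (1,-1)]
for k in(-1,0,1):
    for sy in(1,-1): pts+=[(-.026,k*.07167+sy*.015,.067),(.026,k*.07167+sy*.015,.065),(.026,k*.07167+sy*.015,.021)]
for nm,rr,(u0,u1,v0,v1) in(("s",s,(220,310,125,205)),("t",r,(235,315,195,245))):
    o=cv2.resize(rr["img"][v0:v1,u0:u1,::-1].copy(),None,fx=8,fy=8,interpolation=cv2.INTER_CUBIC)
    o=np.clip(o*1.6,0,255).astype('uint8')
    for p in pts:
        q=(proj(rr,P(*p))-[u0,v0]+.5)*8; cv2.circle(o,tuple(int(i) for i in q),4,(0,0,255),1)
    cv2.imwrite(f"pics/ov_{nm}.png",o)
# bystanders
print("bottle",ray(r,(285,135),0),"t",arm.get_obs()["t"])
```

```text
dish ((377.5700988769531, 192.15394592285156), (45.5949821472168, 47.563453674316406), 91.75154113769531) [ 0.57511506 -0.2885234   0.024     ]
[ 0.5772 -0.3627]
[ 0.573  -0.2145]
[ 0.5013 -0.2878]
[ 0.65   -0.2893]
bottle [0.75781095 0.00623032 0.        ] t 0.7
```

View pics/ov_s.png

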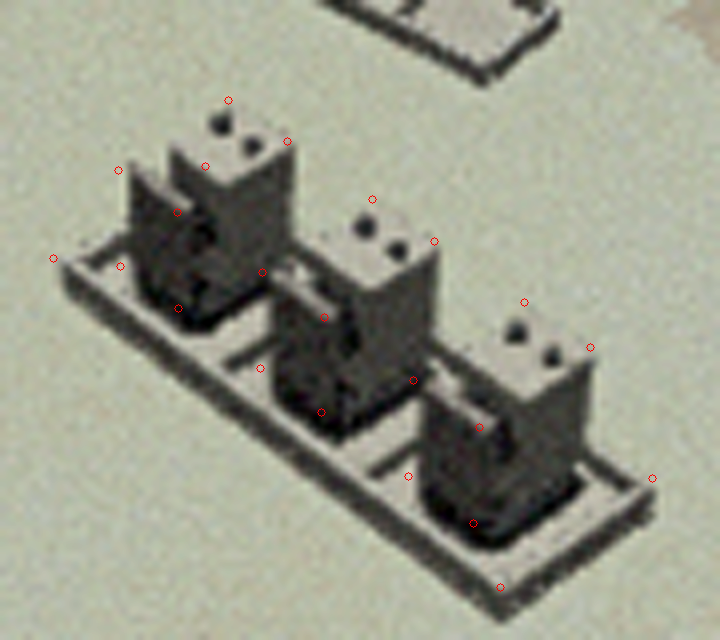

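View pics/ov_t.png

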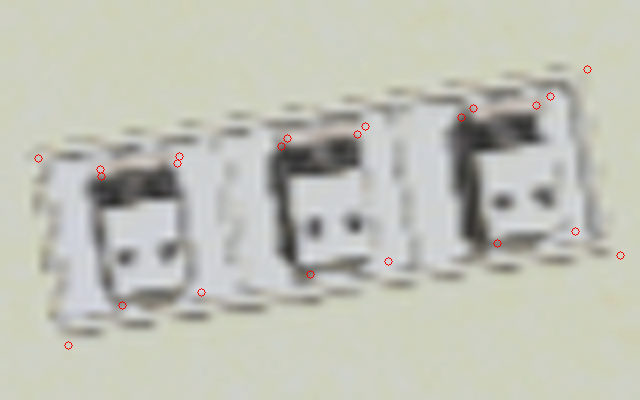

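Run:
```python
from h import *
r=read_camera("top"); s=read_camera("scene")
T=lambda x,y:(235+x/8-.5,195+y/8-.5)
S=lambda x,y:(220+x/8-.5,125+y/8-.5)
ct=[(42,153),(572,80),(605,250),(60,330)]
P=np.array([ray(r,T(*p),.016)[:2] for p in ct]);print("top corners",np.round(P,4).tolist(),P.mean(0),[np.linalg.norm(P[i]-P[i-1]).round(4) for i in range(4)])
d1=P[0]-P[1];d2=P[3]-P[2];print(np.degrees(np.arctan2(-d1[0],d1[1])),np.degrees(np.arctan2(-d2[0],d2[1])))
cs=[(63,265),(655,490),(503,592)]
Q=np.array([ray(s,S(*p),.016)[:2] for p in cs]);print("scene corners -y+x, +y-x, +y+x",np.round(Q,4).tolist(),"ctr",(Q[0]+Q[1])/2, np.linalg.norm(Q[0]-Q[2]),np.linalg.norm(Q[1]-Q[2]))
d=Q[2]-Q[0];print(np.degrees(np.arctan2(-d[0],d[1])))
# back top edges z .067 : top view
for n,a,b in(("p2",(112,303),(186,293)),("p1",(302,272),(370,261)),("p0",(487,242),(552,230))):
    A=ray(r,T(*a),.067)[:2];B=ray(r,T(*b),.067)[:2];print(n,"back top",A.round(4),B.round(4),np.linalg.norm(A-B).round(4))
# scene: back +y corner top
for n,a in(("p2",(592,356)),("p1",(437,250)),("p0",(293,150))): print(n,"scene back +y top",ray(s,S(*a),.067)[:2].round(4))
for n,a,b in(("p2",(420,368),(492,425)),("p1",(272,268),(333,315)),("p0",(130,168),(190,212))): print(n,"plate tops",ray(s,S(*a),.065)[:2].round(4),ray(s,S(*b),.065)[:2].round(4))
```

```text
top corners [[0.4956, 0.1456], [0.5303, -0.063], [0.4636, -0.0768], [0.4266, 0.1364]] [0.47900561 0.03554672] [np.float64(0.0696), np.float64(0.2115), np.float64(0.0681), np.float64(0.2164)]
9.437039038907102 9.84155547111487
scene corners -y+x, +y-x, +y+x [[0.5333, -0.0645], [0.4233, 0.138], [0.4937, 0.149]] ctr [0.47828808 0.03675933] 0.21714024563818154 0.07124291071677227
10.506965035741029
p2 back top [0.4365 0.1163] [0.441  0.0885] 0.0281
p1 back top [0.45  0.045] [0.4549 0.0194] 0.026
p0 back top [ 0.4632 -0.0247] [ 0.4684 -0.0492] 0.0251
p2 scene back +y top [0.4375 0.1156]
p1 scene back +y top [0.4509 0.0456]
p0 scene back +y top [ 0.4635 -0.0237]
p2 plate tops [0.4873 0.0885] [0.4828 0.123 ]
p1 plate tops [0.5017 0.0217] [0.4972 0.052 ]
p0 plate tops [ 0.5151 -0.0475] [ 0.5098 -0.0171]
```

```bash
cat >> h.py <<'E'
from scipy.spatial.transform import Rotation as Ro
def Rt(o): q=np.array(o["ee_rot"]); return Ro.from_quat([q[1],q[2],q[3],q[0]])
def plan(pos,yaw_deg):
    """shift & turn from the current pose; yaw = world azimuth of tool y (mod 180)"""
    o=arm.get_obs(); R=Rt(o); d=np.array(pos)-o["tool_pos"]
    print("t",round(float(o["t"]),2),"pos",np.round(o["tool_pos"],4),"w",round(float(o["gripper_width"]),4),"F",np.round(o["force"],2))
    print("tool axes x",np.round(R.as_matrix()[:,0],3),"y",np.round(R.as_matrix()[:,1],3))
    print("shift/0.5:",np.round(R.inv().apply(d)/.5,4))
    for f in(0,180):
        a=np.radians(yaw_deg+f); x=np.array([0,0,-1.]);y=np.array([np.cos(a),np.sin(a),0]); M=np.c_[x,y,np.cross(x,y)]
        rv=(R.inv()*Ro.from_matrix(M)).as_rotvec(); print("turn/90deg",np.round(rv/(np.pi/2),4), "q6",round(float(o["qpos"][5]),2))
CX,CY,YAW=.4786,.0355,10.5
X=np.array([np.cos(np.radians(YAW)),np.sin(np.radians(YAW))]);Y=np.array([-X[1],X[0]])
def pocket(k): return np.array([CX,CY])+Y*(k-1)*.07167
E
python3 - <<'E'
from h import *
for k in range(3): print(k,pocket(k))
plan([*pocket(0),.15],YAW)
E
```

```text
0 [ 0.49166082 -0.03496988]
1 [0.4786 0.0355]
2 [0.46553918 0.10596988]
t 0.8 pos [ 0.2358 -0.4691  0.2563] w 0.0853 F [-0.78 -0.12  0.41]
tool axes x [-0. -0. -1.] y [ 0.449 -0.893  0.   ]
shift/0.5: [ 0.2126 -0.5459 -0.8472]
turn/90deg [-0.8201  0.     -0.    ] q6 1.57
turn/90deg [ 1.1799 -0.     -0.    ] q6 1.57
```

```bash
python3 -m handwheel '[[[0.11,-0.546,-0.847,-0.82,0,0],[0.11,-0.546,-0.847,-0.82,0,0],[0.11,-0.546,-0.847,-0.82,0,0],[0.11,-0.546,-0.847,-0.82,0,0],[0.11,-0.546,-0.847,-0.82,0,0]]]' 1; python3 -c "
from h import *
plan([*pocket(0),.15],YAW)"
```

```text
t: 1.42
tool_pos: [0.3942, -0.1997, 0.2225]
ee_rot: [0.458, 0.539, 0.458, -0.539]
force: [0.5, -1.3, 0.2]
gripper_width: 0.0854
t 1.43 pos [ 0.3942 -0.1997  0.2225] w 0.0854 F [ 0.47 -1.28  0.25]
tool axes x [ 0.001 -0.001 -1.   ] y [ 0.987 -0.161  0.001]
shift/0.5: [ 0.145   0.1392 -0.3565]
turn/90deg [-0.2196  0.0003 -0.0006] q6 1.26
turn/90deg [ 1.7804e+00 -8.0000e-04 -5.0000e-04] q6 1.26
```

```bash
python3 -m handwheel '[[[0.145,0.139,-0.356,-0.22,0,0],[0.145,0.139,-0.356,-0.22,0,0],[0.145,0.139,-0.356,-0.22,0,0],[0.145,0.139,-0.356,-0.22,0,0],[0.145,0.139,-0.356,-0.22,0,0]]]' 1; python3 -c "
from h import *
plan([*pocket(0),.054],YAW)"
```

```text
t: 2.05
tool_pos: [0.4916, -0.0369, 0.1495]
ee_rot: [0.543, 0.453, 0.543, -0.453]
force: [-0.1, -0.3, -0.4]
gripper_width: 0.0851
t 2.05 pos [ 0.4916 -0.0369  0.1495] w 0.0851 F [-0.09 -0.31 -0.42]
tool axes x [-0.001 -0.    -1.   ] y [ 0.984  0.179 -0.001]
shift/0.5: [ 0.1909  0.001  -0.0037]
turn/90deg [-0.0021  0.      0.0008] q6 1.32
turn/90deg [ 1.9979e+00  1.3000e-03 -0.0000e+00] q6 1.32
```

```bash
python3 -m handwheel '[[[0.1,0.001,-0.004,-0.002,0,0],[0.196,0.001,-0.004,-0.002,0,0],[0.196,0.001,-0.004,-0.002,0,0],[0.196,0.001,-0.004,-0.002,0,0]]]' 0.68
python3 - <<'E'
from h import *
plan([*pocket(0),.051],YAW)
for n,(u0,u1,v0,v1) in(("scene",(210,310,115,205)),("top",(225,325,165,245))):
    r=read_camera(n); cv2.imwrite(f"pics/g0_{n}.png",np.clip(cv2.resize(r["img"][v0:v1,u0:u1,::-1],None,fx=6,fy=6,interpolation=cv2.INTER_CUBIC)*1.6,0,255).astype('uint8'))
E
```

```text
t: 2.55
tool_pos: [0.4926, -0.0365, 0.054]
ee_rot: [0.543, 0.454, 0.542, -0.453]
force: [0.3, 0.1, 1.1]
gripper_width: 0.058
t 2.55 pos [ 0.4926 -0.0365  0.054 ] w 0.058 F [0.3  0.07 1.12]
tool axes x [ 0.002 -0.    -1.   ] y [0.984 0.179 0.002]
shift/0.5: [ 0.006  -0.0014 -0.0033]
turn/90deg [-0.0023  0.0004 -0.0013] q6 1.32
turn/90deg [ 1.9977e+00 -2.0000e-03 -7.0000e-04] q6 1.32
```

View pics/g0_scene.png

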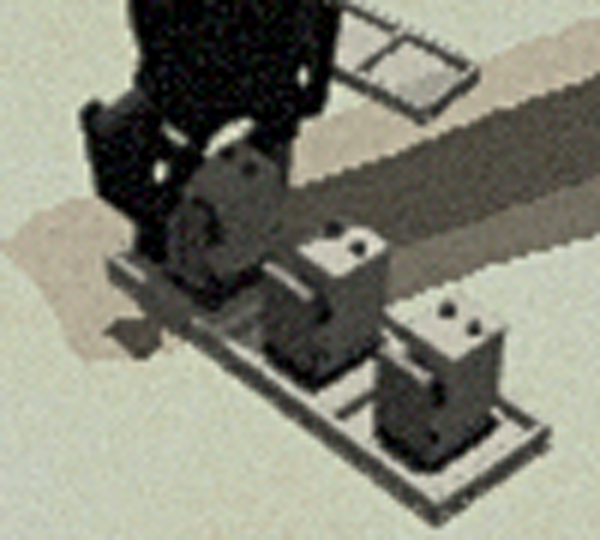

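The fingers straddle the pocket0 buffer, with nothing touched. I'll close in small steps and compare the commanded opening with the measured one.

```bash
python3 -m handwheel '[[[0.004,-0.001,-0.002,0,0,0],[0.004,-0.001,-0.002,0,0,0]]]' 0.61; python3 -m handwheel '[[[0,0,0,0,0,0],[0,0,0,0,0,0]]]' 0.6; python3 -m handwheel '[[[0,0,0,0,0,0],[0,0,0,0,0,0]]]' 0.59;python3 -m handwheel '[[[0,0,0,0,0,0],[0,0,0,0,0,0]]]' 0.58
```

```text
t: 2.9
tool_pos: [0.4922, -0.0345, 0.0509]
ee_rot: [0.544, 0.453, 0.543, -0.452]
force: [2.0, -0.7, -0.3]
gripper_width: 0.052
t: 3.15
tool_pos: [0.4917, -0.0344, 0.0502]
ee_rot: [0.543, 0.453, 0.543, -0.452]
force: [1.9, -0.0, 2.2]
gripper_width: 0.0516
t: 3.4
tool_pos: [0.4912, -0.0345, 0.0499]
ee_rot: [0.543, 0.453, 0.543, -0.453]
force: [1.5, 0.4, 1.4]
gripper_width: 0.0501
t: 3.65
tool_pos: [0.4909, -0.0346, 0.0499]
ee_rot: [0.543, 0.453, 0.543, -0.453]
force: [-0.3, 0.2, 3.7]
gripper_width: 0.05
```

```bash
python3 -m handwheel '[[[0,0,0,0,0,0]]]' 0.58|tail -1;python3 -m handwheel '[[[0,0,0,0,0,0]]]' 0.58|tail -1;python3 -m handwheel '[[[0,0,0,0,0,0]]]' 0.575|tail -1;python3 -m handwheel '[[[0,0,0,0,0,0]]]' |tail -1;python3 -m handwheel '[[[0,0,0,0,0,0]]]' |tail -2
```

```text
gripper_width: 0.0494
gripper_width: 0.0496
gripper_width: 0.0495
gripper_width: 0.0492
force: [-2.3, -1.3, 5.8]
gripper_width: 0.0493
```

```bash
python3 -m handwheel '[[[0,0,0,0,0,0],[0,0,0,0,0,0]]]' 0.9; python3 -c "
from h import *
plan([*pocket(1),.051],YAW)"
```

```text
t: 4.53
tool_pos: [0.4909, -0.0345, 0.0495]
ee_rot: [0.543, 0.453, 0.543, -0.453]
force: [-0.7, 0.1, 0.1]
gripper_width: 0.0769
t 4.53 pos [ 0.4909 -0.0345  0.0495] w 0.0769 F [-0.65  0.06  0.11]
tool axes x [-0.001  0.    -1.   ] y [ 0.984  0.18  -0.001]
shift/0.5: [-0.003   0.001  -0.1421]
turn/90deg [-0.0013 -0.0001  0.0004] q6 1.32
turn/90deg [1.9987e+00 6.0000e-04 2.0000e-04] q6 1.32
```

```bash
python3 -m handwheel '[[[-0.003,0.001,-0.07,0,0,0],[-0.003,0.001,-0.142,0,0,0],[-0.003,0.001,-0.142,0,0,0],[-0.003,0.001,-0.142,0,0,0]]]' 0.9; python3 -m handwheel '[[[0,0,0,0,0,0],[0,0,0,0,0,0]]]' 0.62|tail -3;python3 -m handwheel '[[[0,0,0,0,0,0],[0,0,0,0,0,0]]]' 0.60|tail -2; python3 -m handwheel '[[[0,0,0,0,0,0],[0,0,0,0,0,0]]]' 0.58|tail -2;  python3 -m handwheel '[[[0,0,0,0,0,0]]]' 0.58|tail -2;python3 -m handwheel '[[[0,0,0,0,0,0]]]' 0.575|tail -2;python3 -m handwheel '[[[0,0,0,0,0,0]]]' 0.575|tail -2;python3 -m handwheel '[[[0,0,0,0,0,0]]]' 0.575
```

```text
t: 5.03
tool_pos: [0.4789, 0.0352, 0.0513]
ee_rot: [0.543, 0.452, 0.543, -0.453]
force: [0.6, -0.2, -0.2]
gripper_width: 0.0764
ee_rot: [0.543, 0.453, 0.543, -0.453]
force: [-0.4, -1.0, 0.7]
gripper_width: 0.053
force: [-0.8, -2.0, 1.7]
gripper_width: 0.0513
force: [-4.1, -2.4, 6.0]
gripper_width: 0.0499
force: [-3.6, -2.7, 6.4]
gripper_width: 0.0498
force: [-5.1, -3.1, 7.0]
gripper_width: 0.0494
force: [-4.9, -2.2, 8.3]
gripper_width: 0.0491
t: 6.28
tool_pos: [0.4784, 0.035, 0.0518]
ee_rot: [0.543, 0.452, 0.543, -0.453]
force: [-4.4, -3.3, 6.0]
gripper_width: 0.0495
```

```bash
python3 -m handwheel '[[[0,0,0,0,0,0],[0,0,0,0,0,0]]]' 0.9; python3 -c "
from h import *
plan([*pocket(2),.051],YAW)"
```

```text
t: 6.52
tool_pos: [0.4791, 0.0355, 0.0513]
ee_rot: [0.543, 0.453, 0.543, -0.452]
force: [0.4, -0.8, -0.4]
gripper_width: 0.0768
t 6.53 pos [0.4791 0.0355 0.0513] w 0.0768 F [ 0.39 -0.78 -0.37]
tool axes x [ 0.  0. -1.] y [0.984 0.18  0.001]
shift/0.5: [ 0.0007 -0.0014 -0.1434]
turn/90deg [-0.0012 -0.0002 -0.0004] q6 1.46
turn/90deg [ 1.9988e+00 -5.0000e-04  3.0000e-04] q6 1.46
```

```bash
python3 -m handwheel '[[[0,-0.001,-0.07,0,0,0],[0,-0.001,-0.143,0,0,0],[0,-0.001,-0.143,0,0,0],[0,-0.001,-0.143,0,0,0]]]' 0.9; python3 -m handwheel '[[[0,0,0,0,0,0],[0,0,0,0,0,0]]]' 0.62|tail -3;python3 -m handwheel '[[[0,0,0,0,0,0],[0,0,0,0,0,0]]]' 0.60|tail -2; python3 -m handwheel '[[[0,0,0,0,0,0],[0,0,0,0,0,0]]]' 0.58|tail -2;  python3 -m handwheel '[[[0,0,0,0,0,0]]]' 0.58|tail -2;python3 -m handwheel '[[[0,0,0,0,0,0]]]' 0.575|tail -2;python3 -m handwheel '[[[0,0,0,0,0,0]]]' 0.575|tail -2;python3 -m handwheel '[[[0,0,0,0,0,0]]]' 0.575
```

```text
t: 7.02
tool_pos: [0.4655, 0.1055, 0.0513]
ee_rot: [0.543, 0.453, 0.543, -0.453]
force: [0.3, -0.6, -0.7]
gripper_width: 0.077
ee_rot: [0.543, 0.453, 0.543, -0.453]
force: [0.3, 0.5, 0.4]
gripper_width: 0.053
force: [-2.4, -2.3, 2.7]
gripper_width: 0.0517
force: [-5.7, -2.9, 8.2]
gripper_width: 0.0499
force: [-5.5, -2.2, 8.5]
gripper_width: 0.0497
force: [-5.4, -3.1, 10.2]
gripper_width: 0.0494
force: [-5.4, -3.2, 8.7]
gripper_width: 0.0495
t: 8.28
tool_pos: [0.4648, 0.1051, 0.0518]
ee_rot: [0.543, 0.452, 0.543, -0.453]
force: [-5.9, -3.9, 9.5]
gripper_width: 0.0495
```

```bash
cat >> h.py <<'E'
def avg(n=10):
    L=[]
    for _ in range(n): read_camera("top"); o=arm.get_obs(); L.append([o["gripper_width"]*1e3,*o["force"]])
    L=np.array(L); print("mean w,F",L.mean(0).round(3),"sd",L.std(0).round(2),"t",round(float(o["t"]),2))
E
python3 -m handwheel '[[[0,0,0,0,0,0],[0,0,0,0,0,0]]]' 0.57|tail -1; python3 -c "
from h import *
avg()"
python3 -m handwheel '[[[0,0,0,0,0,0],[0,0,0,0,0,0]]]' 0.9|tail -1;python3 -m handwheel '[[[0,0,0.07,0,0,0],[0,0,0.143,0,0,0],[0,0,0.143,0,0,0],[0,0,0.143,0,0,0]]]' 0.9|head -2;  python3 -m handwheel '[[[0,0,0,0,0,0],[0,0,0,0,0,0],[0,0,0,0,0,0],[0,0,0,0,0,0]]]' 0.57|tail -1; python3 -c "
from h import *
avg()"
```

```text
gripper_width: 0.0492
mean w,F [49.09  -6.56  -3.382 10.526] sd [0.11 0.38 0.56 0.52] t 9.03
gripper_width: 0.0768
t: 9.78
tool_pos: [0.4784, 0.0355, 0.0512]
gripper_width: 0.0493
mean w,F [49.043 -3.984 -0.404  5.863] sd [0.16 0.34 0.37 0.51] t 10.78
```

```bash
python3 -m handwheel '[[[0,0,0,0,0,0],[0,0,0,0,0,0]]]' 0.9|tail -1;python3 -m handwheel '[[[0,0,0.07,0,0,0],[0,0,0.143,0,0,0],[0,0,0.143,0,0,0],[0,0,0.143,0,0,0]]]' 0.9|head -2;  python3 -m handwheel '[[[0,0,0,0,0,0],[0,0,0,0,0,0],[0,0,0,0,0,0],[0,0,0,0,0,0]]]' 0.57|tail -1; python3 -c "
from h import *
avg()"
```

```text
gripper_width: 0.0767
t: 11.52
tool_pos: [0.4911, -0.0348, 0.0512]
gripper_width: 0.0489
mean w,F [48.648 -3.971  0.972  5.163] sd [0.13 0.52 0.52 0.6 ] t 12.53
```

```bash
python3 -m handwheel '[[[0,0,0,0,0,0],[0,0,0,0,0,0]]]' 0.56|tail -2; python3 -c "
from h import *
avg(8)"
```

```text
force: [-6.6, 0.6, 6.7]
gripper_width: 0.0478
mean w,F [47.983 -5.254  0.626  6.822] sd [0.12 0.44 0.5  0.41] t 13.18
```

At the same command (0.57), the pocket0 buffer gave about 0.4 mm more than the other two, and their two readings agree to 0.05 mm. At 0.56 it kept following the command. So pocket0 looks soft. I'll confirm in small steps, easing the tool up because the pads swing forward as they close.

```bash
python3 -m handwheel '[[[-0.002,0,0,0,0,0],[-0.002,0,0,0,0,0]]]' 0.553|tail -2; python3 -c "
from h import *
avg(6)"
python3 -m handwheel '[[[-0.001,0,0,0,0,0],[-0.001,0,0,0,0,0]]]' 0.546|tail -2; python3 -c "
from h import *
avg(6)"
```

```text
force: [0.4, 0.1, -0.5]
gripper_width: 0.0472
mean w,F [47.237 -0.09  -0.113 -1.309] sd [0.15 0.41 0.54 0.23] t 13.72
force: [-0.0, 0.6, -1.3]
gripper_width: 0.0468
mean w,F [46.84   0.159  0.11  -1.229] sd [0.19 0.47 0.31 0.34] t 14.28
```

```bash
python3 -m handwheel '[[[-0.01,0,0,0,0,0],[-0.02,0,0,0,0,0],[-0.04,0,0,0,0,0],[-0.04,0,0,0,0,0]]]' 0.535|tail -2; python3 -c "
from h import *
avg(10)"
python3 -m handwheel '[[[0,0,0,0,0,0],[0,0,0,0,0,0]]]' 0.525|tail -2
python3 - <<'E'
from h import *
avg(6)
for n,(u0,u1,v0,v1) in(("scene",(210,310,115,205)),):
    r=read_camera(n); cv2.imwrite(f"pics/g1_{n}.png",np.clip(cv2.resize(r["img"][v0:v1,u0:u1,::-1],None,fx=6,fy=6,interpolation=cv2.INTER_CUBIC)*1.6,0,255).astype('uint8'))
E
```

```text
force: [0.1, -0.4, -1.5]
gripper_width: 0.0458
mean w,F [45.682 -0.341  0.202 -1.115] sd [0.14 0.34 0.52 0.37] t 15.28
force: [-0.2, 0.6, -0.2]
gripper_width: 0.0449
mean w,F [ 4.489e+01 -3.640e-01  4.000e-02 -1.299e+00] sd [0.11 0.34 0.47 0.54] t 15.82
```

View pics/g1_scene.png

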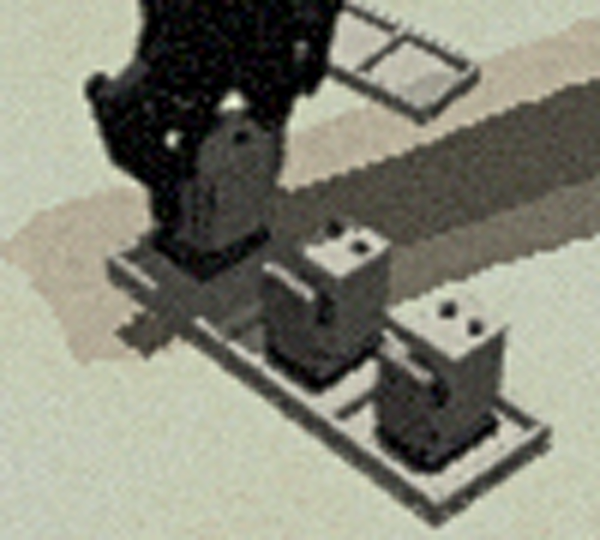

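```bash
python3 -c "
from h import *
plan([.572,-.289,.11],YAW)"
```

```text
t 15.88 pos [ 0.4912 -0.035   0.0729] w 0.0451 F [-0.48 -0.36 -1.8 ]
tool axes x [ 0.  0. -1.] y [0.984 0.18  0.   ]
shift/0.5: [-0.0742  0.0673  0.5288]
turn/90deg [-0.0013 -0.     -0.    ] q6 1.32
turn/90deg [ 1.9987 -0.      0.    ] q6 1.32
```

```bash
python3 -m handwheel '[[[-0.03,0,0.01,0,0,0],[-0.06,0.007,0.06,0,0,0],[-0.074,0.017,0.13,0,0,0],[-0.074,0.028,0.22,0,0,0],[-0.074,0.04,0.31,0,0,0]]]' ; python3 -m handwheel '[[[0,0.01,0.08,0,0,0],[0,0.018,0.15,0,0,0],[0,0.025,0.2,0,0,0],[0,0.027,0.219,0,0,0],[0,0.027,0.219,0,0,0]]]'; python3 -c "
from h import *
plan([.572,-.289,.055],YAW)"
```

```text
t: 16.5
tool_pos: [0.5396, -0.1856, 0.1114]
ee_rot: [0.544, 0.453, 0.543, -0.452]
force: [0.7, 1.0, -1.1]
gripper_width: 0.0449
t: 17.12
tool_pos: [0.5718, -0.2894, 0.1102]
ee_rot: [0.543, 0.453, 0.543, -0.453]
force: [-0.5, 0.9, 0.0]
gripper_width: 0.0451
t 17.12 pos [ 0.5718 -0.2894  0.1102] w 0.0451 F [-0.53  0.9   0.01]
tool axes x [ 0.  0. -1.] y [0.984 0.18  0.   ]
shift/0.5: [ 0.1103  0.0005 -0.0008]
turn/90deg [-0.0017 -0.0001 -0.0001] q6 0.92
turn/90deg [ 1.9983e+00 -1.0000e-04  1.0000e-04] q6 0.92
```

```bash
python3 -m handwheel '[[[0.04,0,0,0,0,0],[0.08,0,0,0,0,0],[0.106,0,0,0,0,0],[0.106,0,0,0,0,0]]]'
python3 - <<'E'
from h import *
avg(4)
for n,(u0,u1,v0,v1) in(("scene",(140,240,70,150)),):
    r=read_camera(n); cv2.imwrite(f"pics/g2_{n}.png",np.clip(cv2.resize(r["img"][v0:v1,u0:u1,::-1],None,fx=6,fy=6,interpolation=cv2.INTER_CUBIC)*1.6,0,255).astype('uint8'))
E
```

```text
t: 17.62
tool_pos: [0.5711, -0.2881, 0.0561]
ee_rot: [0.543, 0.452, 0.544, -0.453]
force: [-0.1, -0.2, -1.3]
gripper_width: 0.0445
mean w,F [45.051  0.214 -0.139 -1.225] sd [0.21 0.47 0.42 0.44] t 17.82
```

View pics/g2_scene.png

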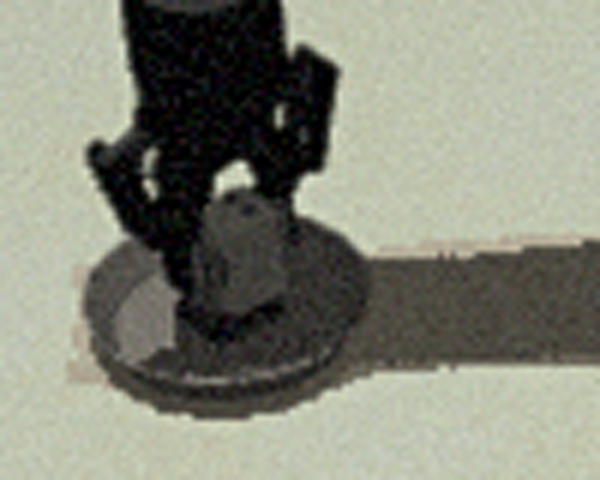

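The soft buffer is inside the dish, its foot just above the floor (crop px (235,325)). I'll lower it in 1 mm steps until it touches.

```bash
python3 -m handwheel '[[[0.003,0,0,0,0,0],[0.006,0,0,0,0,0],[0.006,0,0,0,0,0]]]'|sed -n '2p;4p' ; for i in 1; do python3 -m handwheel '[[[0.002,0,0,0,0,0],[0.002,0,0,0,0,0]]]'|sed -n '2p;4p'; python3 -m handwheel '[[[0.002,0,0,0,0,0],[0.002,0,0,0,0,0]]]'|sed -n '2p;4p'; done
```

```text
tool_pos: [0.5717, -0.2891, 0.0537]
force: [-0.1, -0.3, -0.7]
tool_pos: [0.5718, -0.2891, 0.0527]
force: [-0.3, 0.4, -2.3]
tool_pos: [0.5718, -0.2891, 0.0518]
force: [-0.3, 0.0, -1.0]
```

```bash
python3 -m handwheel '[[[0.002,0,0,0,0,0],[0.002,0,0,0,0,0]]]'|sed -n '2p;4p'; python3 -m handwheel '[[[0.001,0,0,0,0,0],[0.001,0,0,0,0,0]]]'|sed -n '2p;4p';python3 -c "
from h import *
avg(3)"
```

```text
tool_pos: [0.5719, -0.2892, 0.0512]
force: [-0.2, -0.2, 1.0]
tool_pos: [0.5719, -0.2892, 0.0511]
force: [-1.6, 1.9, 5.0]
mean w,F [45.012 -2.013  1.482  5.026] sd [0.33 0.4  0.33 0.61] t 19.4
```

```bash
python3 -m handwheel '[[[0,0,0,0,0,0],[0,0,0,0,0,0]]]' 0.56|tail -2; python3 -m handwheel '[[[0,0,0,0,0,0],[0,0,0,0,0,0]]]' 0.59|tail -2;python3 -m handwheel '[[[0,0,0,0,0,0],[0,0,0,0,0,0]]]' 0.62|tail -2; python3 -m handwheel '[[[0,0,0,0,0,0],[0,0,0,0,0,0]]]' 0.72;python3 - <<'E'
from h import *
for n,(u0,u1,v0,v1) in(("scene",(140,240,70,150)),):
    r=read_camera(n); cv2.imwrite(f"pics/g3_{n}.png",np.clip(cv2.resize(r["img"][v0:v1,u0:u1,::-1],None,fx=6,fy=6,interpolation=cv2.INTER_CUBIC)*1.6,0,255).astype('uint8'))
E
```

```text
force: [-1.0, 1.6, 3.8]
gripper_width: 0.0479
force: [-0.2, 0.7, 1.2]
gripper_width: 0.05
force: [0.5, -0.9, 0.1]
gripper_width: 0.0527
t: 20.4
tool_pos: [0.5718, -0.2891, 0.0503]
ee_rot: [0.543, 0.453, 0.543, -0.453]
force: [-0.3, -0.7, -0.2]
gripper_width: 0.0616
```

View pics/g3_scene.png

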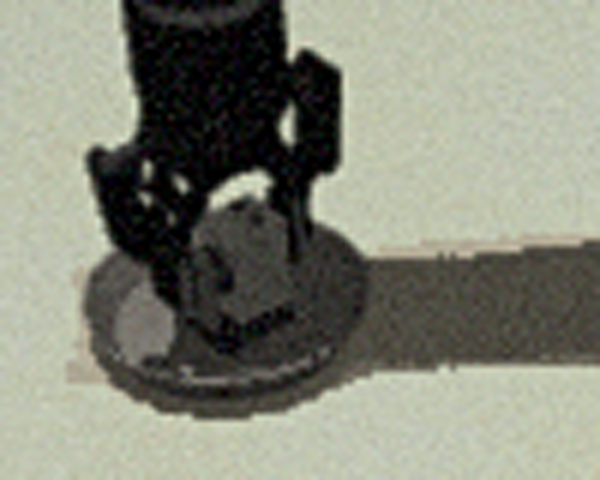

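The soft buffer stands released in the dish. Next is pocket1.

```bash
python3 -m handwheel '[[[-0.06,0,0,0,0,0],[-0.15,0,0,0,0,0],[-0.16,0,-0.06,0,0,0],[-0.16,0,-0.18,0,0,0]]]' 0.72|head -2;python3 -c "
from h import *
plan([*pocket(1),.13],YAW)"
```

```text
t: 20.95
tool_pos: [0.5564, -0.2014, 0.1314]
t 20.95 pos [ 0.5564 -0.2014  0.1314] w 0.0617 F [0.65 0.71 0.27]
tool axes x [ 0.003 -0.001 -1.   ] y [0.984 0.177 0.002]
shift/0.5: [ 0.0018 -0.0692 -0.4938]
turn/90deg [-0.0032  0.001  -0.0015] q6 1.05
turn/90deg [ 1.9968e+00 -2.4000e-03 -1.5000e-03] q6 1.05
```

```bash
python3 -m handwheel '[[[0.002,-0.069,-0.494,0,0,0],[0.002,-0.069,-0.494,0,0,0],[0.002,-0.069,-0.494,0,0,0],[0.002,-0.069,-0.494,0,0,0],[0.002,-0.069,-0.494,0,0,0]]]' 0.8|head -2;python3 -m handwheel '[[[0,0,0,0,0,0]]]' 0.8|head -2;python3 -c "
from h import *
plan([*pocket(1),.0515],YAW)"
```

```text
t: 21.58
tool_pos: [0.4757, 0.0394, 0.1297]
t: 21.7
tool_pos: [0.4774, 0.0362, 0.1297]
t 21.7 pos [0.4774 0.0362 0.1297] w 0.0685 F [-0.24  0.31  0.79]
tool axes x [ 0.001 -0.    -1.   ] y [0.983 0.181 0.001]
shift/0.5: [0.1563 0.002  0.0018]
turn/90deg [-0.0007  0.0003 -0.0004] q6 1.46
turn/90deg [ 1.9993e+00 -7.0000e-04 -5.0000e-04] q6 1.46
```

```bash
python3 -m handwheel '[[[0.08,0.002,0.002,0,0,0],[0.155,0.002,0.002,0,0,0],[0.155,0.002,0.002,0,0,0],[0.155,0.002,0.002,0,0,0]]]' 0.8; python3 -m handwheel '[[[0,0,0,0,0,0],[0,0,0,0,0,0],[-0.001,0,0,0,0,0],[-0.001,0,0,0,0,0]]]' 0.61|tail -2; python3 -m handwheel '[[[0,0,0,0,0,0],[0,0,0,0,0,0],[-0.002,0,0,0,0,0],[-0.004,0,0,0,0,0]]]' 0.58;python3 -m handwheel '[[[-0.01,0,0,0,0,0],[-0.03,0,0,0,0,0],[-0.06,0,0,0,0,0],[-0.1,0,0,0,0,0],[-0.1,0,0,0,0,0]]]' 0.58
python3 - <<'E'
from h import *
avg(8)
for n,(u0,u1,v0,v1) in(("scene",(210,310,115,205)),):
    r=read_camera(n); cv2.imwrite(f"pics/g4_{n}.png",np.clip(cv2.resize(r["img"][v0:v1,u0:u1,::-1],None,fx=6,fy=6,interpolation=cv2.INTER_CUBIC)*1.6,0,255).astype('uint8'))
E
```

```text
t: 22.2
tool_pos: [0.4793, 0.0344, 0.053]
ee_rot: [0.543, 0.453, 0.543, -0.453]
force: [-0.7, 0.3, 0.6]
gripper_width: 0.0687
force: [1.5, 0.3, 2.0]
gripper_width: 0.0522
t: 23.2
tool_pos: [0.478, 0.0354, 0.0541]
ee_rot: [0.543, 0.452, 0.543, -0.453]
force: [0.2, -0.5, -1.1]
gripper_width: 0.0496
t: 23.82
tool_pos: [0.4798, 0.0354, 0.1066]
ee_rot: [0.544, 0.454, 0.542, -0.452]
force: [0.3, 0.9, -1.0]
gripper_width: 0.0497
mean w,F [ 4.9699e+01 -3.0000e-02 -5.5000e-02 -1.7510e+00] sd [0.09 0.31 0.57 0.51] t 24.23
```

View pics/g4_scene.png

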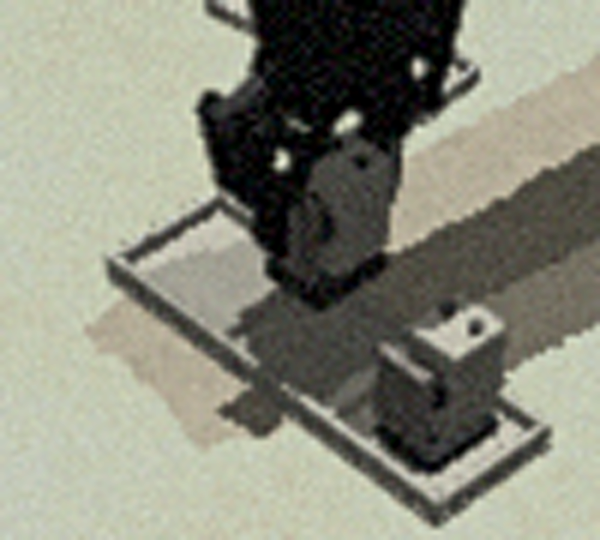

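Run:
```python
from h import *
for n,(u0,u1,v0,v1),f in(("scene",(255,350,200,275),8),("top",(175,225,168,240),8)):
    r=read_camera(n); cv2.imwrite(f"pics/tr_{n}.png",np.clip(cv2.resize(r["img"][v0:v1,u0:u1,::-1],None,fx=f,fy=f,interpolation=cv2.INTER_CUBIC)*1.6,0,255).astype('uint8'))
```

```text
(no output)
```

View pics/tr_scene.png

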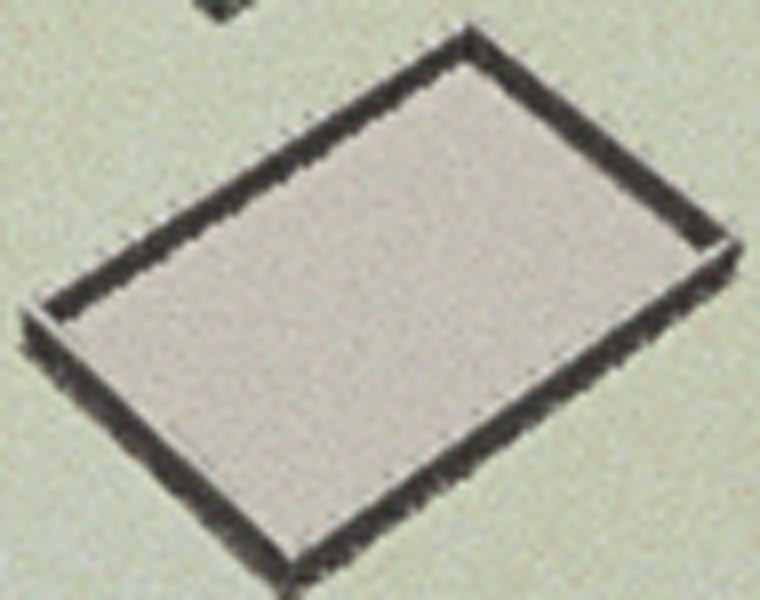

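View pics/tr_top.png

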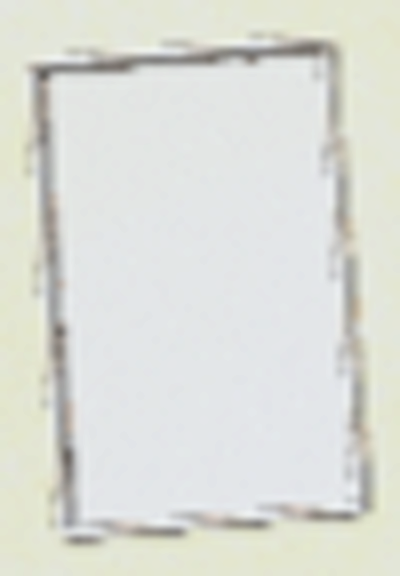

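Run:
```python
from h import *
s=read_camera("scene");r=read_camera("top")
Q=np.array([ray(s,(255+x/8-.5,200+y/8-.5),.022)[:2] for x,y in((22,312),(470,25),(742,245),(290,570))])
P=np.array([ray(r,(175+x/8-.5,168+y/8-.5),.022)[:2] for x,y in((33,62),(332,42),(370,515),(62,540))])
for A in(Q,P): print(A.round(4).tolist(),A.mean(0).round(4),[np.linalg.norm(A[i]-A[i-1]).round(4) for i in range(4)])
C=(Q.mean(0)+P.mean(0))/2; u=np.array([np.cos(np.radians(7)),np.sin(np.radians(7))])
print(C,C+u*.045,C-u*.045)
plan([*(C+u*.045),.1066],7)
```

```text
[[0.6247, 0.2287], [0.4384, 0.2081], [0.4245, 0.3254], [0.6117, 0.3473]] [0.5248 0.2774] [np.float64(0.1193), np.float64(0.1875), np.float64(0.1182), np.float64(0.1885)]
[[0.6112, 0.3424], [0.6227, 0.2247], [0.4367, 0.2028], [0.4239, 0.3219]] [0.5236 0.2729] [np.float64(0.1885), np.float64(0.1182), np.float64(0.1873), np.float64(0.1198)]
[0.52422967 0.27515962] [0.56889425 0.28064374] [0.47956509 0.26967549]
t 24.48 pos [0.4783 0.0353 0.1043] w 0.0496 F [ 0.19  0.48 -0.76]
tool axes x [-0. -0. -1.] y [ 0.984  0.18  -0.   ]
shift/0.5: [-0.0047  0.2666 -0.45  ]
turn/90deg [ 0.0376 -0.      0.0001] q6 1.46
turn/90deg [-1.9624e+00 -2.0000e-04 -0.0000e+00] q6 1.46
```

The path crosses the pocket2 buffer, so I lift first.

```bash
python3 -m handwheel '[[[-0.04,0,0,0,0,0],[-0.08,0,0,0,0,0],[-0.08,0.05,-0.06,0.01,0,0],[-0.08,0.1,-0.15,0.02,0,0],[-0.08,0.15,-0.24,0.038,0,0]]]' |head -2; python3 -m handwheel '[[[0,0.05,-0.09,0,0,0],[0,0.08,-0.16,0,0,0],[0,0.11,-0.205,0,0,0],[0,0.11,-0.205,0,0,0]]]'|head -2; python3 -c "
from h import *
plan([.5687,.2803,.06],6.7)"
```

```text
t: 25.1
tool_pos: [0.5311, 0.1681, 0.1446]
t: 25.6
tool_pos: [0.573, 0.277, 0.1436]
t 25.6 pos [0.573  0.277  0.1436] w 0.0499 F [-0.81 -0.58 -1.68]
tool axes x [-0. -0. -1.] y [ 0.992  0.123 -0.   ]
shift/0.5: [ 0.1671 -0.0077 -0.0077]
turn/90deg [0.0043 0.     0.0003] q6 1.9
turn/90deg [-1.9957e+00 -5.0000e-04  0.0000e+00] q6 1.9
```

```bash
python3 -m handwheel '[[[0.05,-0.007,-0.007,0.004,0,0],[0.11,-0.007,-0.007,0.004,0,0],[0.16,-0.007,-0.007,0.004,0,0],[0.172,-0.007,-0.007,0.004,0,0],[0.172,-0.007,-0.007,0.004,0,0]]]' |sed -n '1,2p;4p'
python3 - <<'E'
from h import *
avg(3)
for n,(u0,u1,v0,v1) in(("scene",(240,350,175,275)),):
    r=read_camera(n); cv2.imwrite(f"pics/g5_{n}.png",np.clip(cv2.resize(r["img"][v0:v1,u0:u1,::-1],None,fx=6,fy=6,interpolation=cv2.INTER_CUBIC)*1.6,0,255).astype('uint8'))
plan([.5687,.2803,.06],6.7)
E
```

```text
t: 26.22
tool_pos: [0.5687, 0.2778, 0.0587]
force: [0.1, 0.7, -1.2]
mean w,F [49.727 -0.518  0.3   -1.814] sd [0.06 0.19 0.16 0.35] t 26.38
t 26.43 pos [0.5695 0.2785 0.0598] w 0.05 F [ 0.17 -0.65 -1.41]
tool axes x [ 0.002  0.001 -1.   ] y [0.993 0.115 0.002]
shift/0.5: [-0.0005 -0.0011 -0.0037]
turn/90deg [-0.0011 -0.0004 -0.0013] q6 1.91
turn/90deg [ 1.9989e+00 -2.0000e-03  7.0000e-04] q6 1.91
```

View pics/g5_scene.png

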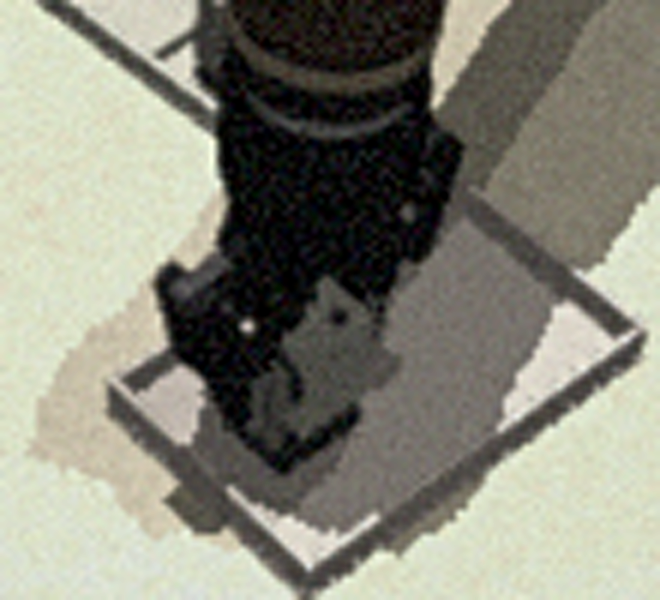

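The first firm buffer is over the far half of the tray, inside the walls. I'll lower it gently.

```bash
python3 -m handwheel '[[[0.004,0,0,0,0,0],[0.008,0,0,0,0,0],[0.011,0,0,0,0,0],[0.011,0,0,0,0,0]]]'|sed -n '2p;4p' ; python3 -m handwheel '[[[0.002,0,0,0,0,0],[0.002,0,0,0,0,0]]]'|sed -n '2p;4p'; python3 -m handwheel '[[[0.002,0,0,0,0,0],[0.002,0,0,0,0,0]]]'|sed -n '2p;4p'
```

```text
tool_pos: [0.5686, 0.2783, 0.0526]
force: [0.1, 0.4, -0.6]
tool_pos: [0.5688, 0.2784, 0.0523]
force: [-1.2, -0.9, 1.6]
tool_pos: [0.5687, 0.2783, 0.0522]
force: [-4.1, -1.6, 7.7]
```

Contact. I'll ease up slightly and release in steps.

```bash
python3 -m handwheel '[[[-0.001,0,0,0,0,0],[-0.001,0,0,0,0,0]]]' 0.59|tail -2; python3 -m handwheel '[[[0,0,0,0,0,0],[0,0,0,0,0,0]]]' 0.61|tail -2;python3 -m handwheel '[[[0,0,0,0,0,0],[0,0,0,0,0,0],[0,0,0,0,0,0]]]' 0.72|tail -2; python3 -m handwheel '[[[-0.06,0,0,0,0,0],[-0.15,0,0,0,0,0],[-0.18,0,0,0,0,0]]]' 0.72|head -2;python3 - <<'E'
from h import *
plan([*pocket(2),.14],YAW)
E
```

```text
force: [-2.9, -2.4, 5.8]
gripper_width: 0.0505
force: [0.9, -0.5, 0.5]
gripper_width: 0.0522
force: [0.0, -0.5, -0.4]
gripper_width: 0.0616
t: 28.68
tool_pos: [0.5699, 0.2789, 0.1445]
t 28.68 pos [0.5699 0.2789 0.1445] w 0.0615 F [-0.02  0.06 -0.41]
tool axes x [ 0.004  0.002 -1.   ] y [0.993 0.115 0.004]
shift/0.5: [ 0.0075 -0.2472  0.3196]
turn/90deg [-0.0433 -0.0009 -0.0027] q6 1.91
turn/90deg [ 1.9567e+00 -4.2000e-03  1.3000e-03] q6 1.91
```

```bash
python3 -m handwheel '[[[0.007,-0.247,0.32,-0.043,0,0],[0.007,-0.247,0.32,-0.043,0,0],[0.007,-0.247,0.32,-0.043,0,0],[0.007,-0.247,0.32,-0.043,0,0],[0.007,-0.247,0.32,-0.043,0,0]]]' 0.8|head -2;python3 - <<'E'
from h import *
plan([*pocket(2),.0525],YAW)
r=read_camera("scene"); u0,u1,v0,v1=210,350,130,275
cv2.imwrite("pics/g6.png",np.clip(cv2.resize(r["img"][v0:v1,u0:u1,::-1],None,fx=4,fy=4,interpolation=cv2.INTER_CUBIC)*1.6,0,255).astype('uint8'))
E
```

```text
t: 29.3
tool_pos: [0.4644, 0.1047, 0.1379]
t 29.3 pos [0.4644 0.1047 0.1379] w 0.0683 F [ 0.66 -0.07 -0.42]
tool axes x [ 0.001  0.    -1.   ] y [0.984 0.18  0.001]
shift/0.5: [ 0.1708  0.0025 -0.002 ]
turn/90deg [-0.0013 -0.0002 -0.0004] q6 1.61
turn/90deg [ 1.9987e+00 -6.0000e-04  3.0000e-04] q6 1.61
```

View pics/g6.png

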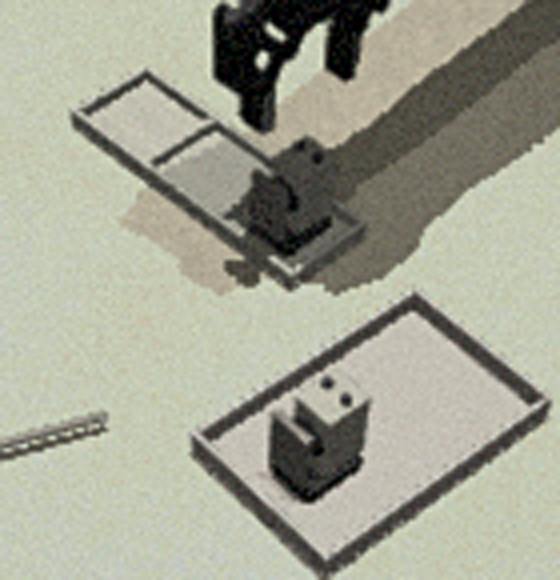

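The first firm buffer stands upright in the tray at (320,440). Next is the pocket2 buffer.

```bash
python3 -m handwheel '[[[0.08,0.002,-0.002,0,0,0],[0.16,0.002,-0.002,0,0,0],[0.17,0.002,-0.002,0,0,0],[0.17,0.002,-0.002,0,0,0]]]' 0.8|head -2; python3 -m handwheel '[[[0,0,0,0,0,0],[0,0,0,0,0,0],[-0.001,0,0,0,0,0],[-0.001,0,0,0,0,0]]]' 0.61|tail -2; python3 -m handwheel '[[[0,0,0,0,0,0],[0,0,0,0,0,0],[-0.002,0,0,0,0,0],[-0.004,0,0,0,0,0]]]' 0.58;python3 -m handwheel '[[[-0.01,0,0,0,0,0],[-0.03,0,0,0,0,0],[-0.06,0,0,0,0,0],[-0.1,0,0,0,0,0],[-0.1,0,0,0,0,0]]]' 0.58
python3 - <<'E'
from h import *
plan([.4795,.2697,.1],6.7)
r=read_camera("scene"); u0,u1,v0,v1=210,350,130,275
cv2.imwrite("pics/g7.png",np.clip(cv2.resize(r["img"][v0:v1,u0:u1,::-1],None,fx=4,fy=4,interpolation=cv2.INTER_CUBIC)*1.6,0,255).astype('uint8'))
E
```

```text
t: 29.85
tool_pos: [0.466, 0.1072, 0.0533]
force: [1.3, 0.4, 1.1]
gripper_width: 0.0521
t: 30.85
tool_pos: [0.4649, 0.1062, 0.0551]
ee_rot: [0.543, 0.452, 0.544, -0.453]
force: [0.5, 0.9, -1.1]
gripper_width: 0.0499
t: 31.48
tool_pos: [0.4667, 0.1067, 0.1076]
ee_rot: [0.544, 0.453, 0.543, -0.451]
force: [-0.1, 0.4, -1.4]
gripper_width: 0.0494
t 31.48 pos [0.4667 0.1067 0.1076] w 0.0494 F [-0.09  0.37 -1.45]
tool axes x [ 0.004  0.001 -1.   ] y [0.983 0.182 0.004]
shift/0.5: [ 0.0157  0.0843 -0.3159]
turn/90deg [ 0.0419 -0.0002 -0.0026] q6 1.61
turn/90deg [-1.9581e+00  4.0000e-03 -3.0000e-04] q6 1.61
```

View pics/g7.png

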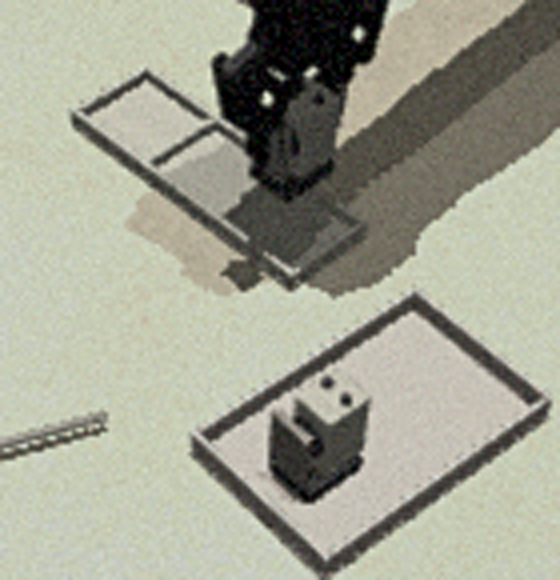

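```bash
python3 -m handwheel '[[[0,0.02,-0.06,0.01,0,0],[0,0.04,-0.14,0.02,0,0],[0,0.06,-0.22,0.03,0,0],[0,0.08,-0.29,0.042,0,0],[0,0.082,-0.316,0.042,0,0]]]' |head -2; python3 -m handwheel '[[[0,0,0,0,0,0],[0,0,0,0,0,0]]]' |head -2; python3 -c "
from h import *
plan([.4785,.2695,.059],6.7)"
```

```text
t: 32.15
tool_pos: [0.4766, 0.2707, 0.1044]
t: 32.4
tool_pos: [0.4766, 0.2681, 0.1051]
t 32.4 pos [0.4766 0.2681 0.1051] w 0.0497 F [-0.01 -1.51 -1.32]
tool axes x [-0.001 -0.001 -1.   ] y [ 0.993  0.116 -0.001]
shift/0.5: [ 0.0922  0.0042 -0.0024]
turn/90deg [-0.0005  0.0005  0.0005] q6 1.97
turn/90deg [ 1.9995e+00  8.0000e-04 -7.0000e-04] q6 1.97
```

```bash
python3 -m handwheel '[[[0.04,0.004,-0.002,0,0,0],[0.08,0.004,-0.002,0,0,0],[0.092,0.004,-0.002,0,0,0],[0.092,0.004,-0.002,0,0,0]]]' |sed -n '1,2p;4p'
python3 - <<'E'
from h import *
r=read_camera("scene"); u0,u1,v0,v1=210,350,130,275
cv2.imwrite("pics/g8.png",np.clip(cv2.resize(r["img"][v0:v1,u0:u1,::-1],None,fx=4,fy=4,interpolation=cv2.INTER_CUBIC)*1.6,0,255).astype('uint8'))
E
```

```text
t: 32.9
tool_pos: [0.4787, 0.2696, 0.0594]
force: [-0.0, 0.2, -1.6]
```

View pics/g8.png

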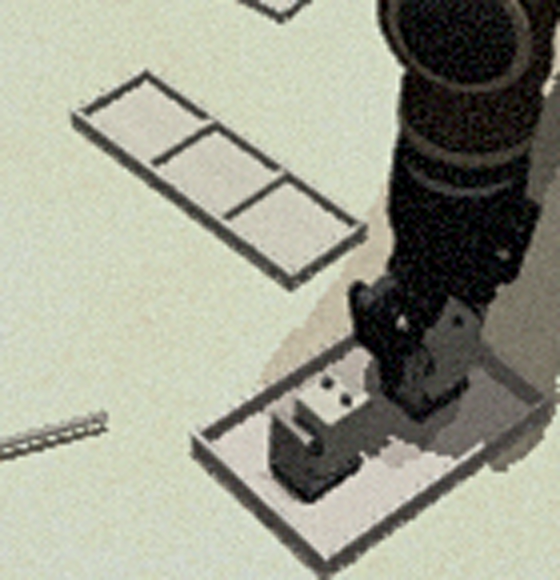

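The held buffer is at (425,390), clear of the first one and inside the walls, and the stand is empty. I'll lower it.

```bash
python3 -m handwheel '[[[0.004,0,0,0,0,0],[0.008,0,0,0,0,0],[0.011,0,0,0,0,0],[0.011,0,0,0,0,0]]]'|sed -n '2p;4p' ; python3 -m handwheel '[[[0.002,0,0,0,0,0],[0.002,0,0,0,0,0]]]'|sed -n '2p;4p'; python3 -m handwheel '[[[0.001,0,0,0,0,0],[0.001,0,0,0,0,0]]]'|sed -n '2p;4p'
```

```text
tool_pos: [0.4787, 0.2704, 0.0538]
force: [-0.4, 0.0, -2.0]
tool_pos: [0.4788, 0.2705, 0.0533]
force: [-1.9, -0.4, 2.6]
tool_pos: [0.4788, 0.2705, 0.0533]
force: [-3.2, -0.9, 7.3]
```

```bash
python3 -m handwheel '[[[-0.001,0,0,0,0,0],[-0.001,0,0,0,0,0]]]' 0.59|tail -2; python3 -m handwheel '[[[0,0,0,0,0,0],[0,0,0,0,0,0]]]' 0.61|tail -2;python3 -m handwheel '[[[0,0,0,0,0,0],[0,0,0,0,0,0],[0,0,0,0,0,0]]]' 0.72|tail -2; python3 -m handwheel '[[[-0.06,0,0,0,0,0],[-0.15,0,0,0,0,0],[-0.22,0,0,0,0,0]]]' 0.72|head -2;python3 -m handwheel '[[[-0.12,-0.12,0,0,0,0],[-0.2,-0.24,0,0,0,0],[-0.2,-0.36,0.1,0,0,0],[-0.2,-0.4,0.2,0,0,0],[-0.2,-0.4,0.2,0,0,0]]]' 0.72;python3 - <<'E'
from h import *
avg(4)
for n in("scene","top"):
    r=read_camera(n); cv2.imwrite(f"pics/end_{n}.png",np.clip(cv2.resize(r["img"][:,:,::-1],(768,576),interpolation=cv2.INTER_CUBIC)*1.5,0,255).astype('uint8'))
E
```

```text
force: [-1.8, -0.5, 4.3]
gripper_width: 0.0503
force: [1.3, 0.2, -0.8]
gripper_width: 0.052
force: [0.5, 0.2, -0.8]
gripper_width: 0.0613
t: 35.2
tool_pos: [0.4789, 0.2705, 0.1646]
t: 35.83
tool_pos: [0.2899, 0.1461, 0.2637]
ee_rot: [0.529, 0.471, 0.528, -0.469]
force: [0.9, -0.1, 0.2]
gripper_width: 0.0613
mean w,F [61.546 -0.549 -0.385 -0.261] sd [0.16 1.54 0.51 0.32] t 36.02
```

View pics/end_scene.png

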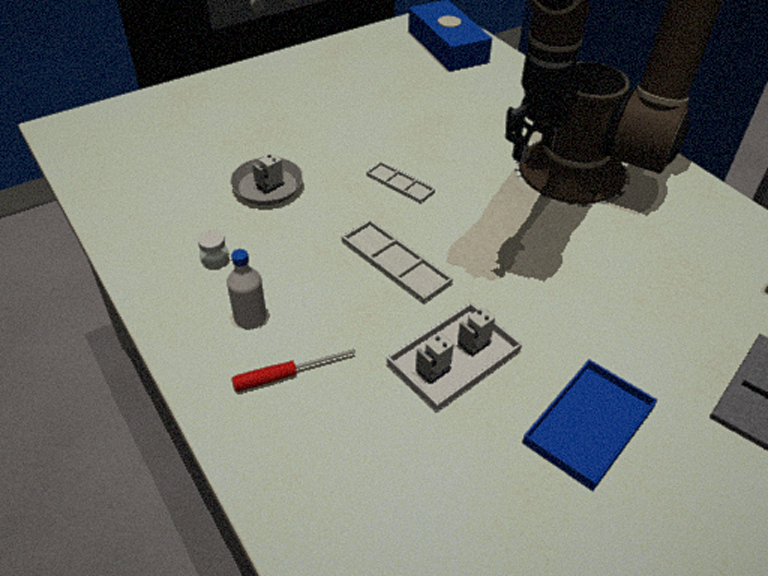

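View pics/end_top.png

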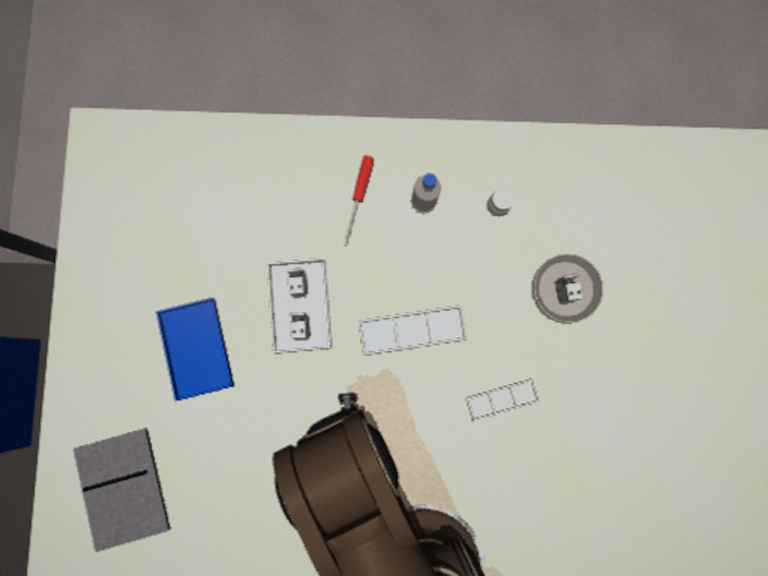

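The stand is empty, the tray holds two buffers (297,283 and 300,326), the dish holds one (570,290), and the bystanders haven't moved. The dish buffer looks turned, so I'll check whether it sits flat.

Run:
```python
from h import *
a=read_camera("scene")["img"][95:145,150:206,::-1]; b=read_camera("top")["img"][165:219,350:406,::-1]
f=lambda c:np.clip(cv2.resize(c,(400,380),interpolation=cv2.INTER_CUBIC)*1.8,0,255).astype('uint8')
cv2.imwrite("pics/dishend.png",np.hstack([f(a),f(b)]))
```

```text
(no output)
```

View pics/dishend.png

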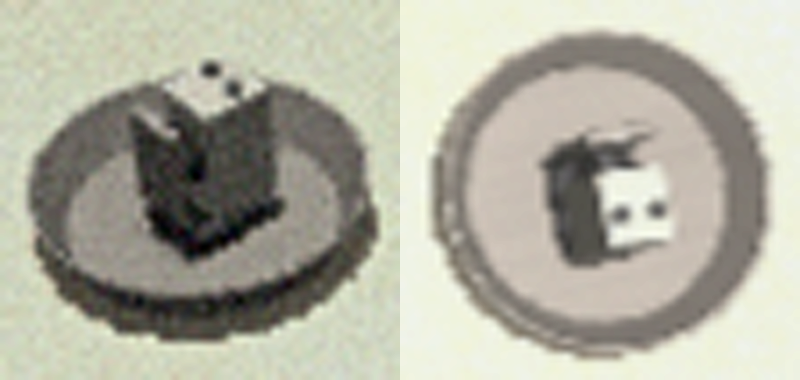

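The buffer stands flat and upright in the dish; the turned look was only perspective. Handing in.

```bash
python3 -c "
from rig import arm
print(arm.finish_job(), arm.get_obs()['t'])"
```

```text
the job is handed in; nothing more can be done
the job is handed in; nothing more can be done
```

The soft buffer was the one in pocket0, at the stand's -y end. It now stands in the round dish, and the two firm buffers stand upright in the white tray. I handed the job in at about 36 s; no verdict was reported.

- **Finding the soft one:** at the same commanded opening (0.57), pocket0 measured 48.65 mm, while pocket1 and pocket2 measured 49.04 and 49.09 mm. Squeezed further, pocket0 followed the command down to 44.9 mm (about 7 mm in). I then carried it at that width.
- **Squeeze force:** no reading gives the finger force directly. I estimate about 11 N when carrying the firm ones, up to about 15 N during testing, and about 5 N on the soft one.
- **Placing:** each buffer was lowered until it touched. The highest upward force at the wrist was about 8 N, and I opened the fingers in steps before lifting away.
- **Last pictures:** the stand is empty, all three buffers are released, and the arm is clear. The bottle, jar and screwdriver appear where they started; I compared these by eye, not by measurement.
- **Disagreements:** my first colour-mask measurement of the stand was about 4 mm off, so I re-measured its corners in both camera views before reaching. The weight readings while holding a buffer were too noisy to confirm 120 g against 135 g.

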